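Free the pawl and wind the eraser door open

TASK

Open the sliding steel door of the chip eraser with its toothed wheel: first lift the pawl by its cross bar out of the teeth and throw it right over, so that it stays lying back. Then take the crank pin and turn the wheel backward, counterclockwise seen from above, until you feel the door come firmly home against the sprung buffer hidden under the hood, and let go there. Be gentle: do not force the wheel against the pawl, ram the buffer, push the door directly or disturb the other things on the desk.

Things in the scene. Friction and masses are not known exactly. Their poses are not given: they have to be found in the camera images.
- eraser: Fixed beige metal box 170 (x) x 320 (y) x 75 mm high on the table. Origin: centre of its underside; x points away from its louvred front, y (long side) to the hood end, z up from the table. All offsets below are along these axes, in mm. The deck (z 75) carries the wheel at the -y half, the door at the +y half, and at the +y end (y 85 to 160) a beige hood with its top at z 91.
- wheel: Level steel ratchet wheel, 102 mm across its 10 teeth; origin on its upright axis at x 10, y -75, z 83 of the box; top face at z 97. Yaw relative to the box is 0 at the start (door shut) and grows counterclockwise from above, opening the door 35 mm per rad. With the pawl down it turns back less than 0.1 rad. Its drag is 2.5 N at the crank pin; it stays where left.
- crank (a point): Upright round black crank pin on the wheel, 14 mm in diameter, z 97 to 139, 36 mm from the wheel's axis; this point is on the pin's axis at z 122. At the start it stands 60 deg clockwise (from above) of the box's +x direction, seen from the wheel's axis. It may turn within a grasp as the wheel goes round; its rubbing there adds a few N to the drag felt.
- pawl: Dark steel pawl, origin on its hinge (along the box's x) at x -35, y -130, z 92. Lowered (start) it reaches 58 mm in +y, its nose between two teeth. It lifts by turning about the box's +x axis (from 0 up to 2.6 rad), nose end up and over towards -y, to rest leaning beyond the -y end of the box. 80 g, no spring: let go below 1.2 rad it falls back, beyond 1.6 rad it falls over to its rest.
- pawl_bar (a point): Round steel cross bar of the pawl, 11 mm in diameter, along the box's x, sticking out 42 mm from the nose end towards the front (-x). This point is on the bar's axis, 23 mm out from the pawl's middle plane and 19 mm from the bar's free end; lowered, it is 54 mm in y and 15 mm in z from the hinge, at z 107, 32 mm above the deck. It circles the hinge at a radius of 56 mm.
- door: Steel sliding door, 112 (x) x 80 (y) x 3 mm on the deck, origin at the centre of its underside. It slides towards +y as it opens, driven by the wheel, and meets a hidden sprung buffer after 22 to 60 mm (wheel at 0.6 to 1.7 rad); where differs every time and can only be felt.
- mouse_c (a point): Bystander: cream computer mouse 95 x 60 x 31 mm; its centre. To the right of the box.
- mug_c (a point): Bystander: white mug, 82 mm across, 95 mm high; its centre. To the left of the box.
- tin_c (a point): Bystander: round brass tin, 51 mm across, 18 mm high; its centre. In front of the box.
- puller_c (a point): Bystander: red nylon fuse puller, about 90 x 28 x 12 mm, lying; its centre. In front of the box.
- flux_c (a point): Bystander: small amber bottle, 40 mm across, 85 mm high; its centre. Behind the box.
- driver_c (a point): Bystander: screwdriver 180 mm long, lying; a point on it near its middle. In front of the box.
- hood (a point): Middle of the top of the hood, at x 8, y 122, z 91. The buffer under it yields 0.33 mm per N. The door is home once it has pressed the buffer with 6 N or more (stop turning when the pin force has risen about 7 N above the drag felt just before); over 15 N rams it. Once let go, the drag holds the door lightly against the buffer.

How it is judged:
By the outcome, as a careful person would: the job done as asked, in the order asked, and still so for the second after the job is handed in, with the robot touching nothing.
It also fails if it takes over 64 s, if anything falls off the work surface, if the arm or the gripper's body presses on something with over 40 N, if the wrist force passes 120 N, or if a joint passes its speed limit or range.

ROBOT

A 6-joint arm with a two-finger parallel gripper is mounted at the origin on the work surface. World frame = base frame: x ahead of the robot, y to its left, z up, the work surface at z = 0. Lengths are in m, angles in rad, forces in N, time in s.
With the tool pointing down it reaches from about 0.35 to 0.85 m from the base axis. Payload 8.1 kg.
Tool frame: the origin (TCP) lies at the centre of the arm's flange, where the gripper is bolted on; the fingertips stand 186 mm ahead of it and the grasp point (between the pads) lies 167 mm ahead of it; z points along the fingers, y is the direction in which the jaws open and shut (so a half turn about z gives the same grasp; the last joint's range is limited). The gripper opens to 93 mm and grips with 3 to 60 N. Pads are 15 mm wide; open, the fingers measure 128 mm over their backs; the gripper's body (75 mm by 188 mm) begins 65 mm behind the grasp point.
Start: joints at [-1.288, 0.13, 1.488, -0, 1.523, -0.085], TCP at [0.216, -0.56, 0.405] pointing down, gripper open.
Joint ranges: [-2.96, 2.96], [-0.89, 2.26], [0.02, 2.5], [-1.34, 4.48], [0, 2.73], [-2.66, 2.66]. Speed limits (rad/s): [2.39, 2.39, 2.79, 3.14, 3.14, 3.14].

INTERFACE

Orientations are given as a rotation vector (axis times angle).
In Python, from plant import robot, viewer, order gives the robot as it stands.
- The arm moves only by the tool apply_moves, never from a script. Its argument "deltas" is a list of rows, each a list of 3 entries, a list of its own where there are three numbers: the finger opening in mm, from 0 to 93, then the shift along the tool's x, y, z in mm, then the turn about the tool's z in rad. In form: [[grip, [dx, dy, dz], yaw], ...]. A call has 1 to 5 rows; each row shifts and turns the commanded pose from where the row before left it, along the tool's axes as they then stand; what a row does not reach is not made up. A row lasts 1/8 s, in which the tool goes at most 62.5 mm and 10.7 degrees, less where a joint would pass 70% of its speed; a pose out of reach is approached as far as the arm can. A call is refused whole if a number of a shift passes 62.5 or a number of a turn 0.188, either way. A call with a gripper value outside its range is refused whole. The fingers move at their own pace and stop on an object; "grip_force" is the grip in N (left out, the last holds). Time passes only in rows, so rows that do not move let the fingers close. It gives the time, the measured TCP pose, the force and the opening at its end, in the units of the state.
- robot.read_state(): the state, without advancing time (a new reading comes with each control period).
- viewer.read_camera(name): name is "scene" or "side" or "wrist"; returns the picture (400x640x3 uint8, blue, green, red); there is no depth.
- viewer.get_calibration(name): a dict with "fx", "fy", "cx", "cy" (pixels), "R" (3x3) and "t" (3): a world point X has camera coordinates R X + t. Camera axes: x right, y down, z forward; pixel columns grow to the right and rows downward; lengths in m; the calibration is good to about 2 mm. A picture is of the moment at which its call begins: read the wrist's pose just before it. get_calibration takes no time and is no camera call; for the wrist camera it gives the pose at the moment of the call.
- order.close_job(): hands the job in, once; it reports no verdict.
The state is a dict: "t": time; "q": joint angles; "dq": joint speeds; "joint_torque": joint torques, N m; "tool_pos": TCP position; "orientation": TCP orientation; "force": force on the tool from outside, world axes, zero at the start; "wrist_torque": the same for the moment, N m; "opening": finger opening in m.
Only numpy, scipy, OpenCV 4.12 (cv2) and the standard library are available. Lean on these libraries where they do the work, as an engineer would, in place of code of your own. Each camera call takes 0.05 s, during which the arm holds its last target. There are 200 camera calls.

## Working session

There is one attempt and no reset: what is moved stays moved. The work goes in short steps, Python scripts to look and compute and a tool call to move; the robot and the scene stay as the last step left them, time stands still between calls to the robot, and variables do not carry over. Pictures are saved under pics/ and viewed, about 8 in all and at most 12, crops included, and the job is handed in when it is done.

Besides the shell and the picture viewer there is one more tool, called as name([rows], argument=value, ...), one row to a line, values as JSON. apply_moves: Moves the arm, as the interface text tells. Its arguments: {"type":"object","properties":{"deltas":{"type":"array"},"grip_force":{"type":"number"}},"required":["deltas"]}

```bash
ls; mkdir -p pics; python3 - <<'E'
from plant import robot, viewer, order
import cv2,numpy as np
np.set_printoptions(precision=4,suppress=True)
print(robot.read_state())
for n in("scene","side"):
    cv2.imwrite(f"pics/{n}0.png",viewer.read_camera(n)); print(n,viewer.get_calibration(n))
E
```

```text
pics
{'t': 0.0, 'q': array([-1.2884,  0.1311,  1.4893, -0.    ,  1.523 , -0.0854]), 'dq': array([ 0.0007, -0.0004, -0.0013, -0.0002,  0.0009,  0.0003]), 'joint_torque': array([  0.0018, -55.9841, -49.1755,   0.077 ,   0.0355,  -0.0001]), 'tool_pos': array([ 0.2157, -0.5596,  0.4037]), 'orientation': array([-3.0868, -0.5742,  0.0003]), 'force': array([-0.0497, -0.2103,  0.5133]), 'wrist_torque': array([ 0.0158, -0.0056,  0.0251]), 'opening': 0.09320843842121931}
scene {'fx': 491.56220625859874, 'fy': 491.56220625859874, 'cx': 308.82209760641985, 'cy': 209.07785774213957, 'R': array([[-0.8718,  0.4898, -0.0012],
       [ 0.2604,  0.4615, -0.848 ],
       [-0.4148, -0.7396, -0.5299]]), 't': array([ 0.5029, -0.0455,  1.8252])}
side {'fx': 519.6724279428144, 'fy': 519.6724279428144, 'cx': 326.3780785815659, 'cy': 202.10042905445158, 'R': array([[-0.8354, -0.5496, -0.0107],
       [-0.2723,  0.4306, -0.8605],
       [ 0.4775, -0.7159, -0.5094]]), 't': array([0.469 , 0.2598, 1.1413])}
```

View pics/scene0.png

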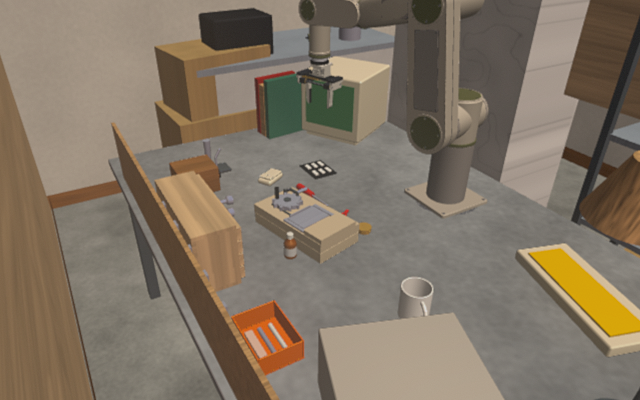

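View pics/side0.png

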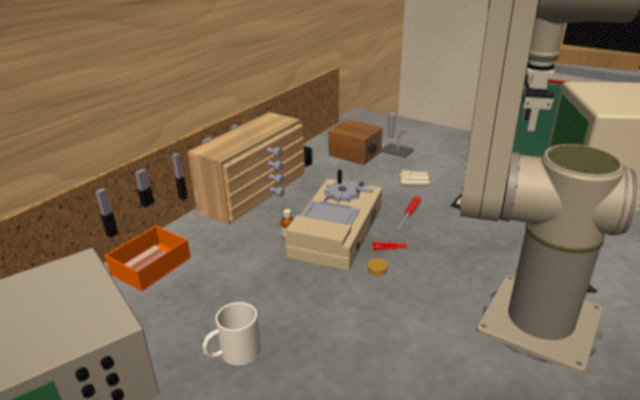

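The scene view shows the box around (305,220) with the crank pin near (276,192). In the side view the box is around (337,220), with the pin at (339,177) and the pawl near (370,187). I'll enlarge both.

```bash
python3 - <<'E'
import cv2,numpy as np
a=cv2.imread("pics/scene0.png")[170:270,245:375]; b=cv2.imread("pics/side0.png")[160:270,270:400]
a=cv2.resize(a,(780,600),interpolation=cv2.INTER_CUBIC)[:, :]; b=cv2.resize(b,(709,600),interpolation=cv2.INTER_CUBIC)
w=np.hstack([cv2.resize(a,(400,308)),cv2.resize(b,(400,338))[:308]])
cv2.imwrite("pics/a.png",a);cv2.imwrite("pics/b.png",b)
E
```

```text
(no output)
```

View pics/a.png

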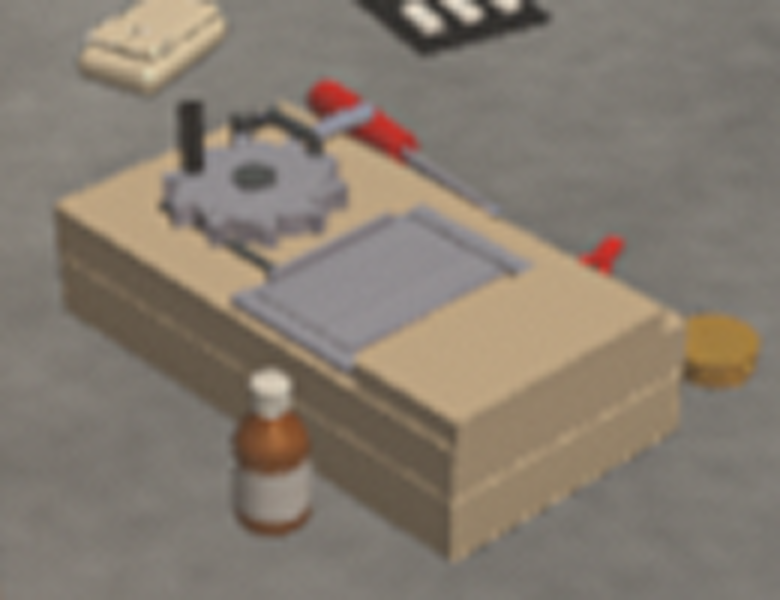

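View pics/b.png

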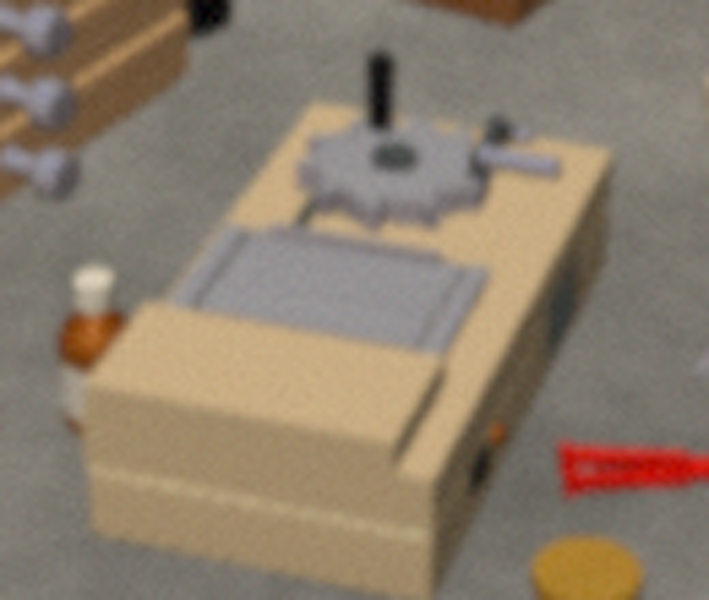

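```bash
cat > h.py <<'E'
import numpy as np,cv2
np.set_printoptions(precision=4,suppress=True)
def P(c): 
    K=np.array([[c["fx"],0,c["cx"]],[0,c["fy"],c["cy"]],[0,0,1]]); return K@np.c_[c["R"],c["t"]]
def tri(c1,p1,c2,p2):
    X=cv2.triangulatePoints(P(c1),P(c2),np.array(p1,float),np.array(p2,float)).ravel(); X=X[:3]/X[3]
    e=[np.round(proj(c,X)-p,1) for c,p in((c1,p1),(c2,p2))]
    return X,e
def proj(c,X):
    v=P(c)@np.r_[X,1]; return v[:2]/v[2]
def ray(c,p,z):
    d=c["R"].T@np.array([(p[0]-c["cx"])/c["fx"],(p[1]-c["cy"])/c["fy"],1]); o=-c["R"].T@c["t"]
    return o+d*(z-o[2])/d[2]
E
python3 - <<'E'
from h import *
from plant import viewer
cs,cd=viewer.get_calibration("scene"),viewer.get_calibration("side")
A=lambda u,v:(245+(u+.5)/6-.5,170+(v+.5)/6-.5)
B=lambda u,v:(270+(u+.5)/5.4545-.5,160+(v+.5)/5.4545-.5)
for n,a,b in[("pintop",(191,103),(379,56)),("pinbot",(191,170),(379,127)),("barend",(370,110),(557,165)),("hub",(255,176),(394,156)),
 ("deck+x-y",(58,205),(315,105)),("deck-x-y",(285,103),(610,152)),("deck-x+y",(680,322),(434,478)),("bot-x+y",(680,430),(434,597)),("hood+x+y",(458,428),(88,385))]:
    X,e=tri(cs,A(*a),cd,B(*b)); print(n,X,*e)
for n,a in[("+x-y",(58,205)),("-x-y",(285,103)),("-x+y",(680,322))]: print("s",n,ray(cs,A(*a),.075))
for n,a in[("+x-y",(315,105)),("-x-y",(610,152)),("-x+y",(434,478))]: print("d",n,ray(cd,B(*a),.075))
E
```

```text
pintop [ 0.6144 -0.1487  0.1396] [0.  0.1] [ 0.  -0.1]
pinbot [ 0.6153 -0.1503  0.0966] [0.  0.1] [ 0.  -0.1]
barend [ 0.5058 -0.1443  0.1083] [-0.  -0.2] [-0.1  0.2]
hub [ 0.5894 -0.1234  0.0993] [0.  0.1] [ 0.  -0.1]
deck+x-y [ 0.6804 -0.1876  0.0741] [0. 0.] [ 0. -0.]
deck-x-y [ 0.5174 -0.2261  0.0749] [0.  0.1] [ 0.  -0.1]
deck-x+y [0.4435 0.0777 0.0728] [-0.1 -0.2] [-0.1  0.2]
bot-x+y [0.4418 0.0801 0.0065] [-0.3 -0.7] [-0.3  0.8]
hood+x+y [0.6037 0.1197 0.0881] [-0.1 -0.4] [-0.1  0.4]
s +x-y [ 0.681  -0.1863  0.075 ]
s -x-y [ 0.5173 -0.2265  0.075 ]
s -x+y [0.4458 0.0812 0.075 ]
d +x-y [ 0.6795 -0.1861  0.075 ]
d -x-y [ 0.5172 -0.2254  0.075 ]
d -x+y [0.4422 0.0796 0.075 ]
```

apply_moves([
  [93,[0,0,0],0.133],
  [93,[20,-17,0],0],
  [93,[40,-34,0],0],
  [60,[40,-34,0],0],
  [40,[40,-34,0],0],
], grip_force=6)

```text
t: 0.72
tool_pos: [0.3248, -0.4101, 0.4042]
orientation: [-3.119, -0.367, 0.0]
force: [0.4, 0.9, 0.8]
opening: 0.0773
```

apply_moves([
  [40,[40,-34,0],0],
  [40,[40,-34,0],0],
  [40,[40,-34,0],0],
  [40,[40,-34,0],0],
  [40,[40,-34,0],0],
])

```text
t: 1.35
tool_pos: [0.4798, -0.1981, 0.4044]
orientation: [-3.12, -0.368, 0.001]
force: [1.2, -0.1, 0.4]
opening: 0.0401
```

apply_moves([
  [40,[36,-30,0],0],
  [40,[20,-17,0],0],
  [40,[0,0,0],0],
  [40,[0,0,0],0],
])

```text
t: 1.85
tool_pos: [0.5224, -0.1413, 0.4044]
orientation: [-3.12, -0.368, 0.001]
force: [0.5, -0.7, -0.1]
opening: 0.04
```

```bash
python3 - <<'E'
from h import *
from plant import viewer,robot
s=robot.read_state();c=viewer.get_calibration("wrist"); im=viewer.read_camera("wrist")
cv2.imwrite("pics/w0.png",im); print(s["t"],s["tool_pos"],s["orientation"],s["force"],s["opening"])
for n,X in dict(bar=(.5233,-.1409,.107),barend=(.5048,-.1453,.107),pintop=(.614,-.1502,.139),hub=(.5892,-.1241,.097)).items(): print(n,proj(c,X))
np.save("c0.npy",c,allow_pickle=True)
E
```

```text
1.85 [ 0.5224 -0.1413  0.4044] [-3.1199 -0.3681  0.0015] [ 0.4586 -0.667  -0.1148] 0.03998219016496045
bar [322.489  198.3228]
barend [322.4692 218.1677]
pintop [363.9387  97.4041]
hub [321.2998 119.9268]
```

View pics/w0.png

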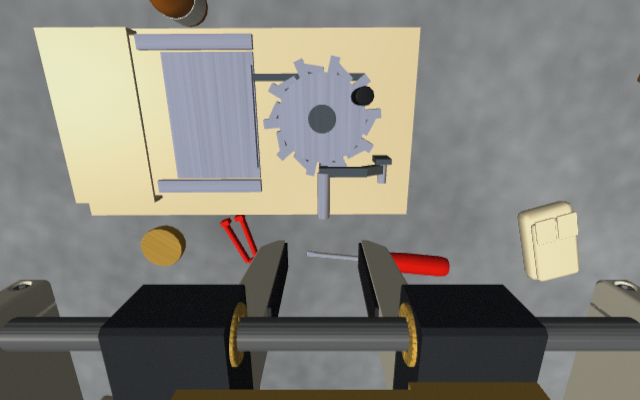

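The wrist view shows the bar from (323,172) to (323,218), hub (322,119) and pin top (363,96). All are within about 1.5 px (roughly 1.5 mm) of the triangulated predictions, so I'm descending on the bar.

apply_moves([
  [40,[1,0,30],0],
  [40,[0,1,40],0],
  [40,[0,0,40],0],
  [40,[0,0,20.4],0],
  [40,[0,0,0],0],
])

```text
t: 2.52
tool_pos: [0.5225, -0.1424, 0.2723]
orientation: [-3.118, -0.365, 0.006]
force: [-0.4, -0.3, 0.3]
opening: 0.0403
```

apply_moves([
  [4,[0,0,0],0],
  [4,[0,0,0],0],
  [4,[0,0,0],0],
  [4,[0,0,0],0],
  [4,[0,0,0],0],
], grip_force=6)

```text
t: 3.15
tool_pos: [0.5242, -0.1414, 0.2751]
orientation: [-3.12, -0.368, -0.001]
force: [-0.9, 3.2, 5.9]
opening: 0.0104
```

apply_moves([
  [4,[0,2.8,-7.9],0],
  [4,[0,4.0,-7.4],0],
  [4,[0,5.0,-6.7],0],
  [4,[0,6.0,-5.9],0],
  [4,[0,6.8,-4.9],0],
])

```text
t: 3.78
tool_pos: [0.5299, -0.1649, 0.3083]
orientation: [-3.118, -0.369, -0.001]
force: [-0.5, 4.9, 5.3]
opening: 0.011
```

apply_moves([
  [4,[0,7.5,-3.9],0],
  [4,[0,7.9,-2.7],0],
  [4,[0,8.3,-1.5],0],
  [4,[0,8.4,-0.2],0],
])

```text
t: 4.28
tool_pos: [0.5373, -0.1975, 0.3154]
orientation: [3.12, 0.368, 0.0]
force: [1.2, 1.6, 1.6]
opening: 0.0105
```

apply_moves([
  [4,[0,8.3,1.0],0],
  [4,[0,8.1,2.3],0],
  [4,[0,7.7,3.5],0],
  [4,[0,7.1,4.6],0],
  [4,[0,0,0],0],
])

```text
t: 4.9
tool_pos: [0.5443, -0.2278, 0.3034]
orientation: [3.12, 0.367, -0.001]
force: [0.1, -0.5, 0.4]
opening: 0.0108
```

```bash
python3 - <<'E'
from h import *
from plant import viewer,robot
s=robot.read_state(); print(s["tool_pos"],s["force"],s["opening"])
a=viewer.read_camera("scene")[130:270,245:375]; b=viewer.read_camera("side")[120:260,290:420]
cv2.imwrite("pics/p1.png",np.hstack([cv2.resize(x,(400,430),interpolation=cv2.INTER_CUBIC) for x in(a,b)]))
E
```

```text
[ 0.5443 -0.2278  0.3034] [ 0.1025 -0.4848  0.3947] 0.010768531367107304
```

View pics/p1.png

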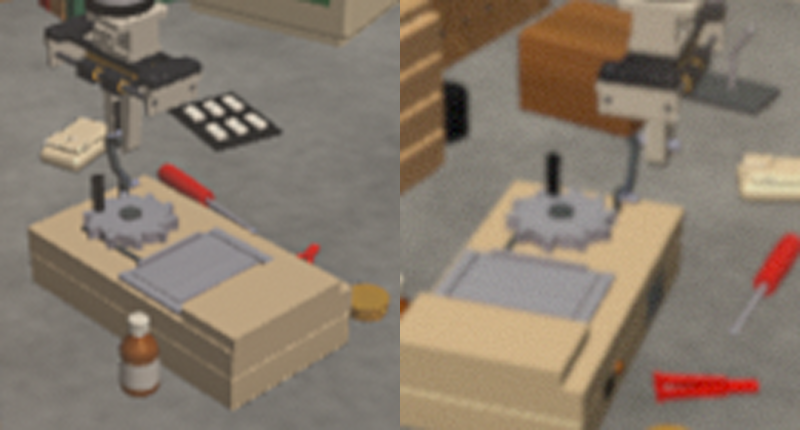

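Both views show the pawl standing up and leaning back in the jaws, with the wheel and bystanders untouched. Releasing now.

apply_moves([
  [93,[0,0,0],0],
  [93,[0,0,0],0],
  [93,[0,0,0],0],
  [93,[0,0,0],0],
  [93,[0,0,0],0],
])

```text
t: 5.62
tool_pos: [0.5444, -0.2271, 0.3041]
orientation: [-3.12, -0.368, -0.0]
force: [0.3, -0.7, 0.2]
opening: 0.0564
```

apply_moves([
  [93,[0,0,0],0],
  [93,[0,0,-15],0],
  [93,[0,0,-35],0],
  [93,[0,0,-30],0],
  [60,[0,0,0],0],
])

```text
t: 6.25
tool_pos: [0.5453, -0.2276, 0.3887]
orientation: [3.116, 0.367, 0.009]
force: [1.2, 0.8, -0.4]
opening: 0.0868
```

apply_moves([
  [40,[0,0,0],0.175],
  [40,[0,0,0],0.175],
  [40,[0,0,0],0.175],
  [40,[0,0,0],0.175],
  [40,[0,0,0],0.175],
])

```text
t: 6.88
tool_pos: [0.5442, -0.2271, 0.3833]
orientation: [-2.979, 0.997, 0.002]
force: [-0.5, -0.5, 0.8]
opening: 0.041
```

apply_moves([
  [40,[0,0,0],0.172],
  [40,[-4,-30,0],0],
  [40,[-4,-40,0],0],
  [40,[0,-33,0],0],
  [40,[0,0,0],0],
])

```text
t: 7.5
tool_pos: [0.6144, -0.1488, 0.3831]
orientation: [-2.887, 1.237, 0.002]
force: [-0.8, -0.2, 0.7]
opening: 0.0399
```

```bash
python3 - <<'E'
from h import *
from plant import viewer,robot
from scipy.spatial.transform import Rotation as R
s=robot.read_state();c=viewer.get_calibration("wrist"); im=viewer.read_camera("wrist")
M=R.from_rotvec(s["orientation"]).as_matrix(); print(s["tool_pos"],np.degrees(np.arctan2(M[1,0],M[0,0])),s["opening"],s["q"])
for n,X in dict(pintop=(.614,-.1502,.139),hub=(.5892,-.1241,.097)).items(): print(n,proj(c,X))
g=s["tool_pos"]; print("to pin, tool axes mm",1000*M.T@(np.array([.614,-.1502,.122])-g)-[0,0,167])
cv2.imwrite("pics/w1.png",im)
E
```

```text
[ 0.6144 -0.1488  0.3831] -46.38384214505451 0.03985566754726428 [-0.3188  0.2273  1.4191  0.0004  1.4964  2.0615]
pintop [325.6616 218.3212]
hub [325.0427 239.8446]
to pin, tool axes mm [ 1.0402  1.2477 94.1208]
```

View pics/w1.png

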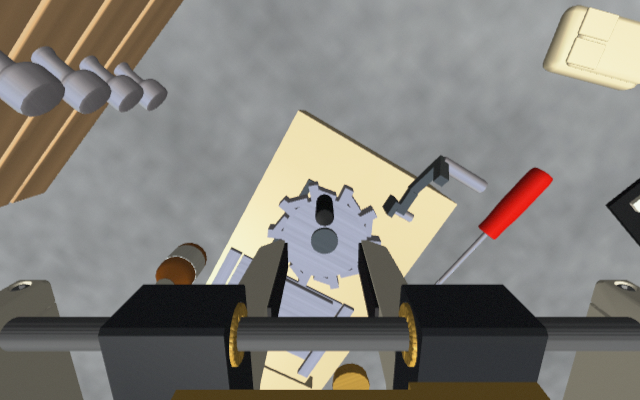

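The wrist view shows the pawl lying back beyond the end with its bar at (463,172), the hub at (324,240) and the pin cap near (325,216), as predicted. Going down on the pin.

apply_moves([
  [40,[1,1.2,20],0],
  [40,[0,0,35],0],
  [40,[0,0,29],0],
  [40,[0,0,10],0],
  [40,[0,0,0],0],
])

```text
t: 8.18
tool_pos: [0.6127, -0.1526, 0.2889]
orientation: [2.885, -1.242, -0.003]
force: [0.2, -0.3, 0.2]
opening: 0.0397
```

apply_moves([
  [8,[0,0,0],0],
  [8,[0,0,0],0],
  [8,[0,0,0],0],
  [8,[0,0,0],0],
  [8,[0,0,0],0],
], grip_force=15)

```text
t: 8.8
tool_pos: [0.614, -0.1521, 0.2911]
orientation: [-2.886, 1.241, -0.004]
force: [3.2, -0.4, 4.8]
opening: 0.0136
```

```bash
cat > st.py <<'E'
from h import *
from plant import robot
from scipy.spatial.transform import Rotation as R
s=robot.read_state(); M=R.from_rotvec(s["orientation"]).as_matrix()
g=s["tool_pos"]+M[:,2]*.167; w=np.array([.5892,-.1241]); d=g[:2]-w
print("t",round(s["t"],2),"grasp",g,"tool x ang",np.degrees(np.arctan2(M[1,0],M[0,0])),"r",np.hypot(*d)*1000,"ang",np.degrees(np.arctan2(d[1],d[0])),"F tool",M.T@s["force"],"open",s["opening"]*1000)
E
python3 st.py
```

```text
t 8.8 grasp [ 0.6144 -0.1521  0.1241] tool x ang -46.528416167798156 r 37.69458973322308 ang -48.07483139573813 F tool [ 2.4905 -2.1091 -4.7995] open 13.581702239702121
```

apply_moves([
  [8,[0,-1.1,0],-0.03],
  [8,[-0.05,-1.8,0],-0.05],
  [8,[-0.05,-1.8,0],-0.05],
  [8,[-0.05,-1.8,0],-0.05],
  [8,[-0.05,-1.8,0],-0.05],
])

```text
t: 9.43
tool_pos: [0.6193, -0.146, 0.2911]
orientation: [3.01, -0.899, 0.004]
force: [2.9, -1.1, 4.6]
opening: 0.0134
```

```bash
python3 st.py
```

```text
t 9.43 grasp [ 0.6197 -0.1462  0.1241] tool x ang -33.24169546770503 r 37.625805813360806 ang -35.903667829639694 F tool [ 3.088  -0.6738 -4.5542] open 13.352544726376768
```

apply_moves([
  [8,[-0.05,-1.4,0],-0.04],
  [8,[-0.05,-1.4,0],-0.04],
  [8,[-0.05,-1.4,0],-0.04],
  [8,[-0.05,-1.4,0],-0.04],
  [8,[-0.05,-1.4,0],-0.04],
])

```text
t: 10.05
tool_pos: [0.6227, -0.1397, 0.2911]
orientation: [3.084, -0.594, 0.005]
force: [4.7, -2.2, 4.7]
opening: 0.0136
```

```bash
python3 st.py
```

```text
t 10.05 grasp [ 0.6232 -0.1399  0.1241] tool x ang -21.800931531898197 r 37.50955672835521 ang -24.908634360355688 F tool [ 5.2293  0.2453 -4.7274] open 13.599101122229175
```

apply_moves([
  [8,[0.15,-1.1,0],-0.03],
  [8,[0.15,-1.1,0],-0.03],
  [8,[0.15,-1.1,0],-0.03],
  [8,[0.1,-1.1,0],-0.03],
])

```text
t: 10.55
tool_pos: [0.6245, -0.1357, 0.2911]
orientation: [3.114, -0.408, 0.004]
force: [4.4, -1.0, 6.2]
opening: 0.0135
```

```bash
python3 st.py
```

```text
t 10.55 grasp [ 0.6248 -0.1358  0.1241] tool x ang -14.940845011063054 r 37.53071847088261 ang -18.237984284337042 F tool [ 4.5367 -0.2204 -6.1629] open 13.547701346822544
```

apply_moves([
  [8,[0.1,-1.0,0],-0.027],
  [8,[0.1,-1.0,0],-0.027],
  [8,[0.1,-1.0,0],-0.027],
])

```text
t: 10.92
tool_pos: [0.6254, -0.1328, 0.2911]
orientation: [3.128, -0.282, 0.003]
force: [3.1, -0.3, 6.2]
opening: 0.0138
```

```bash
python3 st.py
```

```text
t 10.93 grasp [ 0.6257 -0.1329  0.1241] tool x ang -10.307771995578268 r 37.54286753152176 ang -13.599938247439221 F tool [ 3.1587 -0.2579 -6.2248] open 13.848851259686814
```

apply_moves([
  [8,[0,-1.0,0],-0.027],
  [8,[0,-1.0,0],-0.027],
  [8,[0,-1.0,0],-0.027],
])

```text
t: 11.3
tool_pos: [0.6259, -0.1298, 0.2911]
orientation: [3.137, -0.155, 0.003]
force: [4.4, -0.3, 5.3]
opening: 0.0135
```

```bash
python3 st.py
```

```text
t 11.3 grasp [ 0.6262 -0.1299  0.1241] tool x ang -5.662826882948221 r 37.49240995019236 ang -8.957951207702342 F tool [ 4.3721 -0.1317 -5.26  ] open 13.512525047964036
```

apply_moves([
  [8,[0,-1.0,0],-0.027],
  [8,[0,-1.0,0],-0.027],
  [8,[0,-1.0,0],-0.027],
])

```text
t: 11.68
tool_pos: [0.6262, -0.1268, 0.2911]
orientation: [3.141, -0.028, 0.004]
force: [4.0, -0.8, 5.7]
opening: 0.0136
```

```bash
python3 st.py; python3 - <<'E'
from h import *
from plant import viewer
a=viewer.read_camera("scene")[160:270,245:375]; b=viewer.read_camera("side")[150:260,270:400]
cv2.imwrite("pics/p2.png",np.hstack([cv2.resize(x,(400,338),interpolation=cv2.INTER_CUBIC) for x in(a,b)]))
E
```

```text
t 11.68 grasp [ 0.6266 -0.1269  0.1241] tool x ang -1.0213798822359856 r 37.471257834941554 ang -4.2789761065388445 F tool [ 4.0748  0.6887 -5.7332] open 13.563188615947237
```

View pics/p2.png

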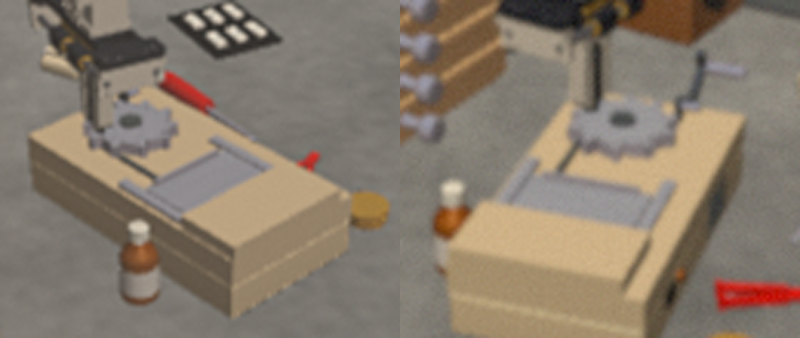

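Both views show the door well along its slide toward the hood, the pawl still back, and the pin in the jaws.

apply_moves([
  [8,[0,-1.0,0],-0.027],
  [8,[0,-1.0,0],-0.027],
  [8,[0,0,0],0],
])

```text
t: 12.15
tool_pos: [0.6262, -0.1247, 0.2911]
orientation: [3.141, 0.056, 0.004]
force: [4.1, 1.2, 5.8]
opening: 0.0138
```

```bash
python3 st.py
```

```text
t 12.15 grasp [ 0.6266 -0.1247  0.1241] tool x ang 2.0584304986279722 r 37.43983987411435 ang -0.9462732932678167 F tool [ 4.163  -1.084  -5.7712] open 13.763299648100688
```

apply_moves([
  [8,[0,-1.0,0],-0.027],
  [8,[0,-1.0,0],-0.027],
  [8,[0,-1.0,0],-0.027],
])

```text
t: 12.52
tool_pos: [0.6261, -0.1217, 0.2911]
orientation: [3.136, 0.184, 0.004]
force: [5.1, 0.1, 5.8]
opening: 0.014
```

```bash
python3 st.py
```

```text
t 12.53 grasp [ 0.6265 -0.1218  0.1241] tool x ang 6.717014179926272 r 37.385187988185855 ang 3.544552980578952 F tool [ 5.0584  0.5173 -5.7885] open 13.969930432985779
```

apply_moves([
  [8,[0.05,-1.0,0],-0.027],
  [8,[0.05,-1.0,0],-0.027],
  [8,[0.05,-1.0,0],-0.027],
])

```text
t: 12.9
tool_pos: [0.6258, -0.1187, 0.2911]
orientation: [3.126, 0.311, 0.004]
force: [5.0, -0.3, 5.7]
opening: 0.0134
```

```bash
python3 st.py
```

```text
t 12.9 grasp [ 0.6262 -0.1187  0.1241] tool x ang 11.364028755736031 r 37.40484971795213 ang 8.256130065489305 F tool [ 4.887   1.258  -5.7256] open 13.369533427910321
```

apply_moves([
  [8,[0.0,-1.0,0],-0.027],
  [8,[0.0,-1.0,0],-0.027],
  [8,[0.0,-0.5,0],-0.014],
])

```text
t: 13.28
tool_pos: [0.6252, -0.1162, 0.2911]
orientation: [3.113, 0.417, 0.004]
force: [5.5, 1.1, 5.2]
opening: 0.0137
```

```bash
python3 st.py
```

```text
t 13.28 grasp [ 0.6257 -0.1162  0.1241] tool x ang 15.248472932190712 r 37.33328855771671 ang 12.205204653751512 F tool [ 5.6567  0.3992 -5.2227] open 13.653436695437751
```

apply_moves([
  [8,[0.1,-1.0,0],-0.027],
  [8,[0.1,-1.0,0],-0.027],
  [8,[0.0,-1.0,0],-0.027],
])

```text
t: 13.65
tool_pos: [0.6245, -0.1132, 0.2911]
orientation: [3.094, 0.543, 0.004]
force: [4.6, 1.2, 5.4]
opening: 0.0139
```

```bash
python3 st.py
```

```text
t 13.65 grasp [ 0.6249 -0.1133  0.1241] tool x ang 19.90067431187717 r 37.332522915464345 ang 16.86178312365725 F tool [ 4.7976  0.4323 -5.3972] open 13.925225035221443
```

apply_moves([
  [8,[0.05,-1.0,0],-0.027],
  [8,[0.05,-1.0,0],-0.027],
  [8,[0.0,-0.5,0],-0.014],
])

```text
t: 14.02
tool_pos: [0.6237, -0.1108, 0.2911]
orientation: [3.074, 0.647, 0.004]
force: [5.0, 1.2, 4.9]
opening: 0.0139
```

```bash
python3 st.py
```

```text
t 14.03 grasp [ 0.6241 -0.1108  0.1241] tool x ang 23.787136459834826 r 37.30413876524871 ang 20.818688754026507 F tool [ 5.0726  0.9438 -4.8616] open 13.903602047664732
```

apply_moves([
  [8,[0.05,-1.0,0],-0.027],
  [8,[0.05,-1.0,0],-0.027],
  [8,[0.0,-0.5,0],-0.014],
])

```text
t: 14.4
tool_pos: [0.6227, -0.1085, 0.2911]
orientation: [3.05, 0.752, 0.003]
force: [4.2, 1.8, 5.8]
opening: 0.0139
```

```bash
python3 st.py
```

```text
t 14.4 grasp [ 0.6231 -0.1085  0.1241] tool x ang 27.688164003421427 r 37.295282554424844 ang 24.749606619409356 F tool [ 4.5807  0.3641 -5.7721] open 13.866842354300198
```

apply_moves([
  [8,[0.05,-1.0,0],-0.027],
  [8,[0.05,-1.0,0],-0.027],
  [8,[0.0,-0.5,0],-0.014],
])

```text
t: 14.78
tool_pos: [0.6215, -0.1062, 0.2911]
orientation: [3.022, 0.855, 0.003]
force: [4.4, 2.0, 6.9]
opening: 0.0138
```

```bash
python3 st.py
```

```text
t 14.78 grasp [ 0.6219 -0.1063  0.1241] tool x ang 31.582540215743368 r 37.25660443319505 ang 28.624827043088754 F tool [ 4.7806  0.6185 -6.9089] open 13.779661106169623
```

apply_moves([
  [8,[0.05,-1.0,0],-0.027],
  [8,[0.05,-1.0,0],-0.027],
  [8,[0.0,-0.5,0],-0.014],
])

```text
t: 15.15
tool_pos: [0.6202, -0.1041, 0.2911]
orientation: [2.992, 0.957, 0.003]
force: [3.4, 1.6, 7.4]
opening: 0.0136
```

```bash
python3 st.py
```

```text
t 15.15 grasp [ 0.6206 -0.1041  0.1241] tool x ang 35.47710366175349 r 37.227586468369864 ang 32.562418590875154 F tool [ 3.734   0.697  -7.3972] open 13.5740742922961
```

apply_moves([
  [8,[0.05,-1.0,0],-0.027],
  [8,[0.05,-1.0,0],-0.027],
  [8,[0.0,-0.5,0],-0.014],
])

```text
t: 15.52
tool_pos: [0.6188, -0.102, 0.291]
orientation: [2.957, 1.058, 0.003]
force: [3.6, 1.4, 6.1]
opening: 0.0133
```

```bash
python3 st.py
```

```text
t 15.53 grasp [ 0.6191 -0.102   0.124 ] tool x ang 39.37584939886842 r 37.197476829936974 ang 36.51976308112167 F tool [ 3.6822  1.2121 -6.1214] open 13.346494472572846
```

apply_moves([
  [8,[0.05,-1.0,0],-0.027],
  [8,[0.05,-1.0,0],-0.027],
])

```text
t: 15.78
tool_pos: [0.6176, -0.1004, 0.2911]
orientation: [2.928, 1.138, 0.003]
force: [2.7, 1.3, 6.9]
opening: 0.0137
```

```bash
python3 st.py
```

```text
t 15.78 grasp [ 0.6179 -0.1004  0.1241] tool x ang 42.47750858428867 r 37.20427165104436 ang 39.54687178912798 F tool [ 2.8961  0.8953 -6.8899] open 13.660400253289673
```

apply_moves([
  [8,[0.05,-1.0,0],-0.027],
  [8,[0.05,-1.0,0],-0.027],
])

```text
t: 16.02
tool_pos: [0.6163, -0.0989, 0.2911]
orientation: [2.896, 1.217, 0.003]
force: [3.2, 1.4, 6.6]
opening: 0.0136
```

```bash
python3 st.py
```

```text
t 16.02 grasp [ 0.6165 -0.0989  0.1241] tool x ang 45.57354842906387 r 37.20557578466995 ang 42.705593520222315 F tool [ 3.2335  1.3039 -6.6143] open 13.613346643358748
```

apply_moves([
  [8,[0.05,-1.0,0],-0.027],
  [8,[0.05,-1.0,0],-0.027],
])

```text
t: 16.27
tool_pos: [0.6149, -0.0975, 0.2911]
orientation: [2.862, 1.294, 0.002]
force: [2.6, 1.2, 7.5]
opening: 0.0139
```

```bash
python3 st.py
```

```text
t 16.27 grasp [ 0.6152 -0.0975  0.1241] tool x ang 48.665402686695806 r 37.18507683150335 ang 45.73815017027384 F tool [ 2.6223  1.1258 -7.5058] open 13.855658763234224
```

apply_moves([
  [8,[0.05,-1.0,0],-0.027],
  [8,[0.05,-1.0,0],-0.027],
])

```text
t: 16.52
tool_pos: [0.6134, -0.0961, 0.2911]
orientation: [2.826, 1.371, 0.002]
force: [2.4, 1.3, 7.1]
opening: 0.0138
```

```bash
python3 st.py; python3 - <<'E'
from h import *
from plant import viewer
a=viewer.read_camera("scene")[160:270,245:375]; b=viewer.read_camera("side")[150:260,270:400]
cv2.imwrite("pics/p3.png",np.hstack([cv2.resize(x,(400,338),interpolation=cv2.INTER_CUBIC) for x in(a,b)]))
E
```

```text
t 16.52 grasp [ 0.6136 -0.0961  0.1241] tool x ang 51.762508476966815 r 37.15723051278187 ang 48.894351059299936 F tool [ 2.4852  1.0637 -7.0659] open 13.754515250044179
```

View pics/p3.png

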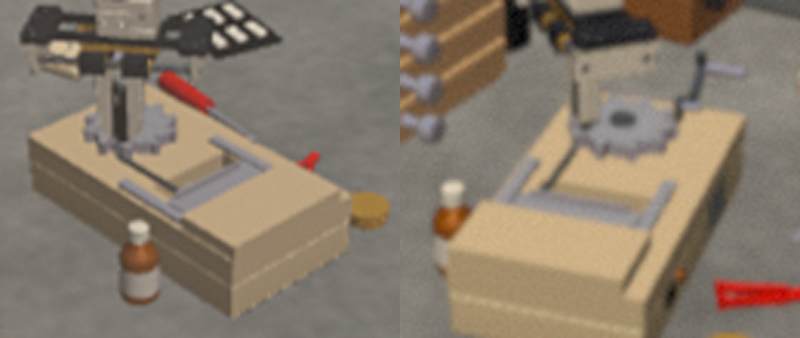

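The door is now mostly under the hood, the pin is still held and the pawl is still back. There's no force rise yet, so I'm continuing in small steps.

apply_moves([
  [8,[0.0,-1.0,0],-0.027],
  [8,[0.0,-1.0,0],-0.027],
])

```text
t: 16.88
tool_pos: [0.6119, -0.0949, 0.2911]
orientation: [2.788, 1.446, 0.003]
force: [5.3, -0.0, 6.5]
opening: 0.0134
```

```bash
python3 st.py
```

```text
t 16.88 grasp [ 0.6122 -0.095   0.1241] tool x ang 54.849396247140426 r 37.10948042476862 ang 51.716087146591704 F tool [ 3.0399  4.3382 -6.5199] open 13.40023494776316
```

Fy jumped from about 1.1 to 4.3 N, so this is the buffer. Small steps from here.

apply_moves([
  [8,[0.0,-0.5,0],-0.014],
  [8,[0.0,-0.5,0],-0.014],
])

```text
t: 17.12
tool_pos: [0.6112, -0.0945, 0.2911]
orientation: [2.767, 1.484, 0.003]
force: [6.1, -0.8, 5.6]
opening: 0.0135
```

```bash
python3 st.py
```

```text
t 17.12 grasp [ 0.6116 -0.0946  0.1241] tool x ang 56.42540577616164 r 37.051806824224684 ang 52.76387347485298 F tool [ 2.7037  5.4925 -5.6326] open 13.521045599831215
```

apply_moves([
  [8,[0.0,-0.5,0],-0.01],
  [8,[0.0,-0.5,0],-0.01],
])

```text
t: 17.38
tool_pos: [0.6105, -0.0941, 0.2911]
orientation: [2.752, 1.511, 0.004]
force: [6.6, -1.4, 3.2]
opening: 0.0137
```

```bash
python3 st.py
```

```text
t 17.38 grasp [ 0.6111 -0.0942  0.1241] tool x ang 57.56150200807528 r 37.019703041596415 ang 53.82114130915023 F tool [ 2.3849  6.3113 -3.1675] open 13.673361009490604
```

apply_moves([
  [8,[0.0,-0.5,0],0],
  [8,[0.0,-0.4,0],0],
])

```text
t: 17.62
tool_pos: [0.61, -0.0939, 0.2911]
orientation: [2.751, 1.51, 0.005]
force: [9.4, -2.0, 2.6]
opening: 0.0138
```

```bash
python3 st.py; python3 st.py
```

```text
t 17.62 grasp [ 0.6108 -0.0941  0.1241] tool x ang 57.53859562977587 r 36.94435165476832 ang 54.30261884345527 F tool [ 3.3606  9.0717 -2.5444] open 13.763896623441122
t 17.62 grasp [ 0.6108 -0.0941  0.1241] tool x ang 57.53859562977587 r 36.94435165476832 ang 54.30261884345527 F tool [ 3.3606  9.0717 -2.5444] open 13.763896623441122
```

Fy is 9.1 N, an 8 N rise over the drag, so the door is home. Letting go.

apply_moves([
  [40,[0,0,0],0],
  [40,[0,0,0],0],
  [40,[0,0,0],0],
  [40,[0,0,0],0],
  [40,[0,0,0],0],
])

```text
t: 18.25
tool_pos: [0.6089, -0.0934, 0.2898]
orientation: [-2.754, -1.511, 0.001]
force: [-0.1, 0.4, 0.3]
opening: 0.0401
```

apply_moves([
  [40,[0,0,-10],0],
  [40,[0,0,-25],0],
  [40,[0,0,-35],0],
  [40,[0,0,-35],0],
  [40,[0,0,0],0],
])

```text
t: 18.88
tool_pos: [0.6099, -0.0936, 0.4001]
orientation: [2.75, 1.509, 0.009]
force: [0.8, -1.2, -0.1]
opening: 0.04
```

```bash
python3 st.py; python3 - <<'E'
from h import *
from plant import viewer
a=viewer.read_camera("scene")[130:270,235:375]; b=viewer.read_camera("side")[120:260,270:410]
cv2.imwrite("pics/p4.png",np.hstack([cv2.resize(x,(400,400),interpolation=cv2.INTER_CUBIC) for x in(a,b)]))
cv2.imwrite("pics/w4.png",viewer.read_camera("wrist"))
E
```

```text
t 18.88 grasp [ 0.6112 -0.0939  0.2331] tool x ang 57.51763074412744 r 37.32509350720075 ang 53.92389134862892 F tool [-0.6298  1.2991  0.1006] open 39.99325118243017
```

View pics/p4.png

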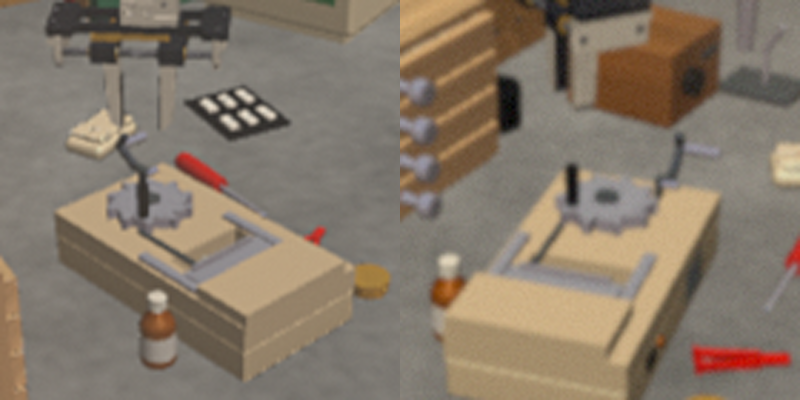

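View pics/w4.png

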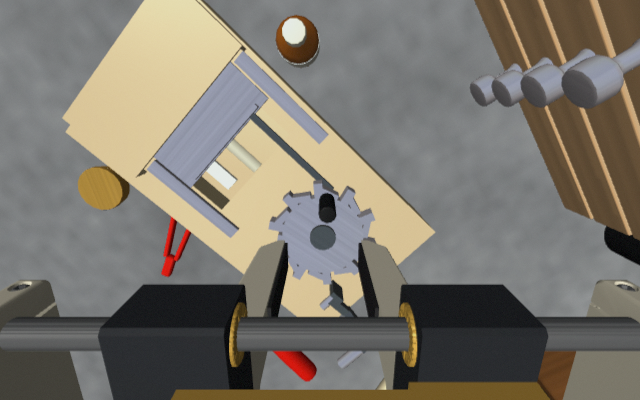

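```bash
python3 - <<'E'
from h import *
from plant import viewer
cs,cd=viewer.get_calibration("scene"),viewer.get_calibration("side")
X,e=tri(cs,(285.6,177.1),cd,(381.1,173.3)); print(X,e)
d=(X-[.562,-.0535,0]); c,s=np.cos(.235),np.sin(.235); y=-s*d[0]+c*d[1]
print("box x,y",c*d[0]+s*d[1],y,"theta",np.arctan2(X[2]-.092,y+.130)-.2706)
E
```

```text
[ 0.5315 -0.2472  0.1077] [array([-0., -0.]), array([-0.,  0.])]
box x,y -0.07475728671315375 -0.18131888570780072 theta 2.5734783912137003
```

The pawl sits at 2.57 rad, which is its rest. The tool is clear of everything, so I'm handing in.

```bash
python3 -c "
from plant import order; print(order.close_job())"
```

```text
the job is handed in; nothing more can be done
None
```

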